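Tuck the hold-down tab of a bearing cradle under its lip

ROBOT

A 7-joint arm with a two-finger parallel gripper is mounted at the origin on the work surface. World frame = base frame: x ahead of the robot, y to its left, z up, the work surface at z = 0. Lengths are in m, angles in rad, forces in N, time in s.
With the tool pointing down it reaches from about 0.4 to 0.85 m from the base axis. Payload 10.4 kg.
Tool frame: the origin (TCP) lies at the centre of the arm's flange, where the gripper is bolted on; the fingertips stand 173 mm ahead of it and the grasp point (between the pads) lies grip_point_offset ahead of it (grip_point_offset is the distance from the TCP to the grasp point, in m); x points along the fingers, y is the direction in which the jaws open and shut, and the axes are right-handed (so a half turn about x gives the same grasp; the last joint's range is limited). The gripper opens to 85 mm and grips with 20 to 120 N. Pads are 22 mm wide; open, the fingers measure 114 mm over their backs; the gripper's body (76 mm by 85 mm) begins 54 mm behind the grasp point. The pads swing forward as they close: fully open they stand 13 mm farther back than shut.
Start: joints at [-1.252, 0.332, -0.065, 1.46, 0.022, 1.35, -0.088], TCP at [0.209, 0.589, 0.405] pointing down, gripper open.
Joint ranges: [-2.6, 2.6], [-0.5, 2.12], [-1.47, 1.34], [0.16, 2.42], [-1.27, 4.41], [0.06, 2.06], [-2.6, 2.6]. Speed limits (rad/s): [2.22, 2.22, 2.79, 2.79, 3.14, 3.14, 3.14].

INTERFACE

Orientations are given as a rotation vector (axis times angle).
In Python, from workcell import sense, snapshot, sign_off, grip_point_offset gives the robot as it stands.
- The arm moves only by the tool drive_tool, never from a script. Its argument "series" is a list of rows, each a list of 7 numbers: the closure in counts, from 0 (fully open) to 255 (shut), then the shift along the tool's x, y, z in m, then the turn, a rotation vector about the tool's x, y, z in degrees. In form: [[claw, tx, ty, tz, rx, ry, rz], ...]. A call has 1 to 8 rows; each row is the pose to reach, as a shift and turn from the pose measured when the call began, along the tool's axes at that moment; what a row does not reach only later rows make up. A row lasts 1/12 s, in which the tool goes at most 41.7 mm and 7.16 degrees, less where a joint would pass 70% of its speed; a pose out of reach is approached as far as the arm can. A call with a gripper value outside its range is refused whole. The fingers move at their own pace and stop on an object; "newtons" is the grip in N (left out, the last holds). Time passes only in rows, so rows that repeat a pose let the fingers close. It gives the time, the measured TCP pose, the force and the opening at its end, in the units of the state.
- sense(): the state, without advancing time (a new reading comes with each control period).
- snapshot(name): name is "side" or "top" or "wrist"; returns a dict with "color" (420x560x3 uint8, blue, green, red), "camera_matrix" (3x3 intrinsics, pixels), "world_from_camera" (4x4, takes a point from camera to world coordinates). Camera axes: x right, y down, z forward; pixel columns grow to the right and rows downward; lengths in m; the calibration is good to about 2 mm. A picture is of the moment at which its call begins. There is no depth.
- sign_off(): hands the job in, once; it reports no verdict.
The state is a dict: "t": time; "joints": joint angles; "dq": joint speeds; "tau": joint torques, N m; "position": TCP position; "ee_rot": TCP orientation; "force": force on the tool from outside, world axes, zero at the start; "wrist_torque": the same for the moment, N m; "opening": opening from 0.0 (shut) to 1.0 (fully open).
Only numpy, scipy, OpenCV 4.12 (cv2) and the standard library are available. Lean on these libraries where they do the work, as an engineer would, in place of code of your own. Each camera call takes 0.05 s, during which the arm holds its last target.

TASK

Make the bearing in the blue transport cradle safe for carrying: fold the yellow hold-down tab over the bearing until it lies flat, then push it along by its black ridge so that its edge goes beneath the red lip and the tab comes to its stop. Do it with the fingertips alone: pick nothing up, and leave the bearing in its place and the other things on the table undisturbed.

Things in the scene. Friction and masses are not known exactly. Their poses are not given: they have to be found in the camera images.
- cradle: Blue fixed base plate 210 x 112 x 10 mm; origin at the centre of its underside, on the table. Its +x axis (called u) points from the hinge end to the keeper end, z up. The hinge cheeks at u = -86 to -42 mm, 30 to 40 mm to either side of the centre line, reach 50 mm high. Bearing centre at u = -8 mm.
- lip (a point): Middle of the lower free edge of the red lip: u = 53 mm, 46 mm above the table. The lip is 74 mm wide and 6 mm thick (top at 52 mm) and reaches back towards the hinge from the top of a red post at u = 73 to 83 mm.
- tab_hinge (a point): Centre of the tab's hinge pin, 38 mm above the table, at u = -75 mm plus the value of joint pin. The hinge axis is level and across u.
- tab (a joint): Angle of the yellow tab, rad: 0 = folded flat over the bearing, towards the lip (a stop); 1.57 = upright; 1.9 = leaning back (a stop). Stiff: it stays put above about 1.2 rad. Folded further it springs (about 1 N up at the edge when flat) and rises when let go unless its edge is beneath the lip. Folding takes up to 0.3 N m.
- pin (a joint): Slide of tab and hinge pin together in the slotted cheeks along +u, m: 0 = back stop, 0.022 = front stop, fully home. Friction of about 4 N; it stays where it is left. With the tab flat its edge passes the lip's edge at 0.008; at 0.022 it is 14 mm beneath. Slid beyond 0.008 before it is flat, the tab meets the lip from above instead.
- tab_edge (a point): Middle of the tab's free edge, 120 mm from the hinge axis, at mid thickness. The tab is a yellow metal strip 50 mm wide and 4 mm thick; flat, its top is 40 mm above the table and 6 mm below the lip's underside.
- tab_ridge (a point): Middle of the top of the black ridge that runs across the tab's outer face (the upper face when flat): 6 mm thick, 97 to 103 mm from the hinge axis, 10 mm proud of the face, so its top is 50 mm above the table when the tab is flat. Fingertips behind it (hinge side) can hold the tab down and push it home.
- bearing: Loose steel ball bearing, 84 mm outside, 40 mm bore, 18 mm high, lying among four studs on the cradle plate; origin at the centre of its underside, 10 mm above the table. Its top is 8 mm under the flat tab. To be left in place.
- spare_bearing: Smaller loose bearing, 60 mm across, 16 mm high, to the left on the table; origin under its centre. Leave alone.
- gauge_block: Loose steel block 50 x 40 x 35 mm beside the cradle, about 130 mm from its centre line on the left; origin under its centre. Leave alone.
- plug_gauge: Loose dark steel plug gauge standing upright, 38 mm across, 60 mm high, about 130 mm from the cradle's centre line on the right; origin under its centre. Leave alone.
- screwdriver: Loose screwdriver lying on the table to the right. Leave alone.
- oil_bottle: Loose white bottle with a red cap, 40 mm across, 85 mm high, to the right; origin under its centre. Leave alone.
- parts_dish: Loose round aluminium dish, 90 mm across, 22 mm high, to the left; origin under its centre. Leave alone.
There are look-alikes about, which are no part of the job. What is shaped like the bearing but brown is not meant. There is more than one size of the cradle; the one meant has the size given above.

How it is judged:
By the outcome, as a careful person would: the job done as asked, in the order asked, and still so for the second after the job is handed in, with the robot touching nothing.
It also fails if it takes over 38 s, if anything falls off the work surface, if the arm or the gripper's body presses on something with over 40 N, if the wrist force passes 120 N, or if a joint passes its speed limit or range.

## Working session

There is one attempt and no reset: what is moved stays moved. The work goes in short steps, Python scripts to look and compute and a tool call to move; the robot and the scene stay as the last step left them, time stands still between calls to the robot, and variables do not carry over. Pictures are saved under pics/ and viewed, and the job is handed in when it is done.

Besides the shell and the picture viewer there is one more tool, called after "Call:" as name(argument=value, ...), one argument or row to a line, values as JSON. drive_tool: Moves the arm, as the interface text tells. Its arguments: {"type":"object","properties":{"series":{"type":"array"},"newtons":{"type":"number"}},"required":["series"]}

```bash
ls; mkdir -p pics; python3 - <<'E'
from workcell import *
import cv2,numpy as np
s=sense()
print({k:np.round(v,3) for k,v in s.items()}, grip_point_offset)
for n in ["side","top","wrist"]:
    d=snapshot(n); cv2.imwrite(f"pics/{n}0.png",d["color"]); print(n,d["camera_matrix"].round(1).tolist(),d["world_from_camera"].round(3).tolist())
E
```

```text
pics
{'t': np.float64(0.0), 'joints': array([-1.252,  0.333, -0.065,  1.461,  0.022,  1.35 , -0.088]), 'dq': array([-0.001,  0.   , -0.   , -0.001, -0.001, -0.002, -0.   ]), 'tau': array([ 0.0000e+00, -6.2545e+01,  4.9000e-02, -3.9160e+01,  1.6000e-02,
        1.0000e-02,  0.0000e+00]), 'position': array([0.209, 0.589, 0.404]), 'ee_rot': array([ 0.267,  1.554, -0.269]), 'force': array([ 0.763, -0.07 ,  0.651]), 'wrist_torque': array([-0.011, -0.005, -0.046]), 'opening': np.float64(0.997)} 0.1547
side [[431.0, 0.0, 274.7], [0.0, 431.0, 203.4], [0.0, 0.0, 1.0]] [[0.881, -0.305, 0.361, 0.161], [-0.473, -0.583, 0.66, -0.679], [0.009, -0.753, -0.658, 0.732], [0.0, 0.0, 0.0, 1.0]]
top [[381.3, 0.0, 277.2], [0.0, 381.3, 204.4], [0.0, 0.0, 1.0]] [[0.005, -0.989, 0.145, 0.383], [-1.0, -0.005, -0.003, 0.016], [0.004, -0.145, -0.989, 0.975], [0.0, 0.0, 0.0, 1.0]]
wrist [[301.7, 0.0, 282.3], [0.0, 301.7, 212.6], [0.0, 0.0, 1.0]] [[0.335, 0.904, 0.266, 0.14], [0.942, -0.321, -0.096, 0.613], [-0.002, 0.283, -0.959, 0.374], [0.0, 0.0, 0.0, 1.0]]
```

View pics/side0.png

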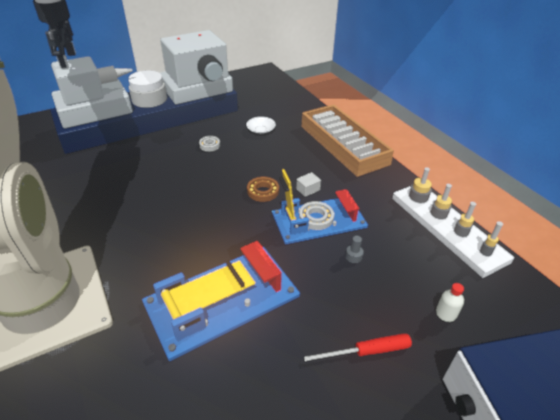

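View pics/top0.png

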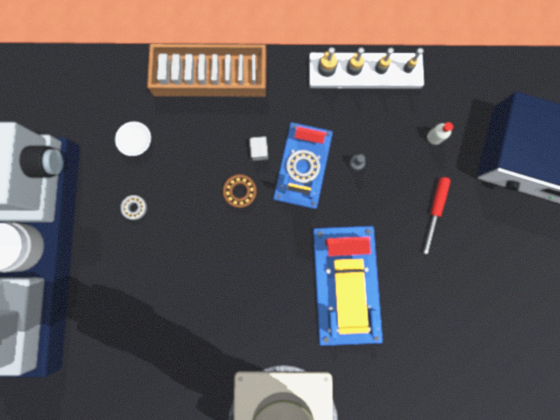

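View pics/wrist0.png

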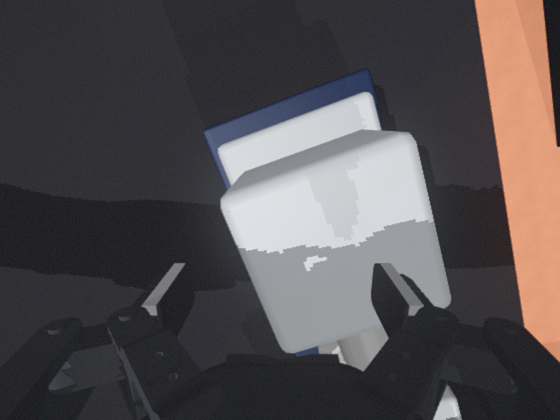

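Candidates in the top view are the small cradle at (303,165) and the large cradle at (348,285). The bearings are steel at (303,166), brown at (239,191), and the spare at (133,207). At about 390 px/m the small cradle is about 0.21 m long and the large one about 0.30 m, so I choose the small one. Now a close crop to check.

```bash
python3 - <<'E'
import cv2
a=cv2.imread("pics/top0.png")[110:220,240:380]; cv2.imwrite("pics/topc.png",cv2.resize(a,None,fx=5.5,fy=5.4,interpolation=cv2.INTER_CUBIC))
a=cv2.imread("pics/side0.png")[160:270,250:390]; cv2.imwrite("pics/sidec.png",cv2.resize(a,None,fx=5.5,fy=5.4,interpolation=cv2.INTER_CUBIC))
E
```

```text
(no output)
```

View pics/topc.png

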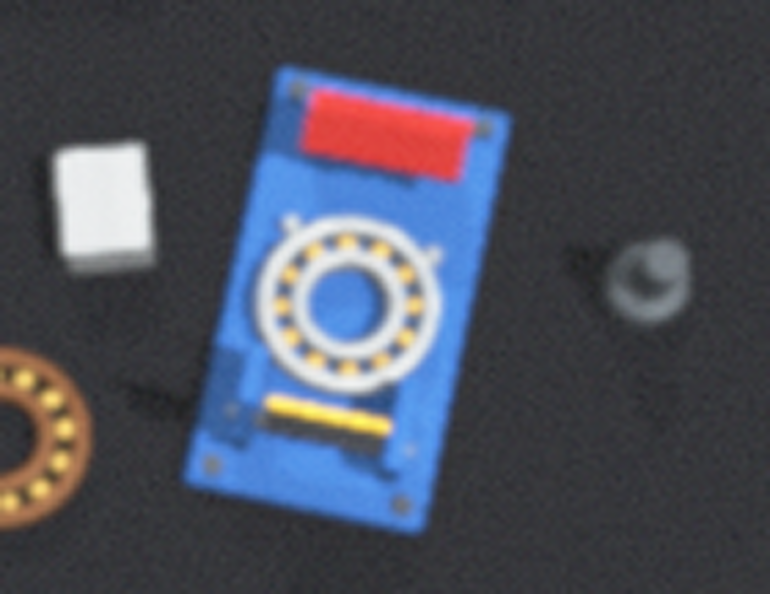

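View pics/sidec.png

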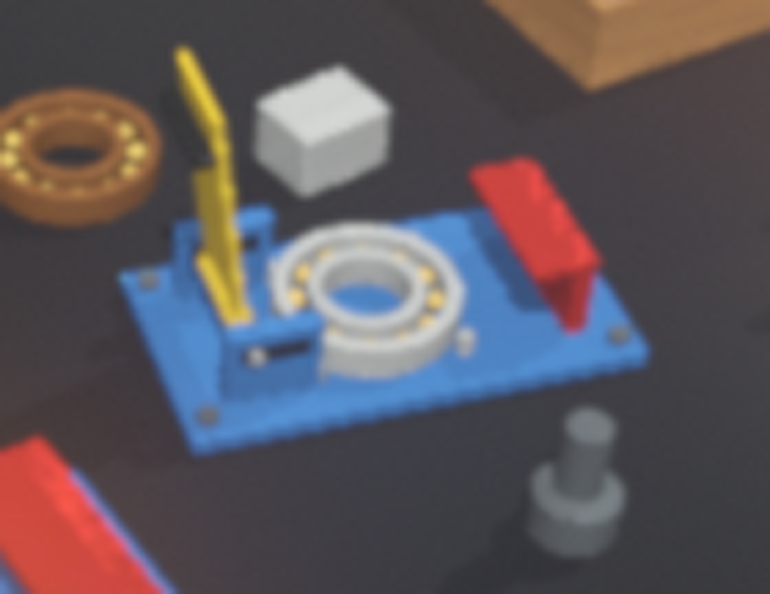

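```bash
cat > h.py <<'E'
import numpy as np, cv2
from scipy.optimize import least_squares
from workcell import *
CAMS={}
def cam(n):
    if n not in CAMS:
        d=snapshot(n); CAMS[n]=(d["camera_matrix"],d["world_from_camera"],d["color"])
    return CAMS[n]
def ray(n,uv):
    K,T,_=cam(n); d=T[:3,:3]@np.linalg.solve(K,np.array([uv[0],uv[1],1.])); return T[:3,3],d/np.linalg.norm(d)
def atz(n,uv,z):
    o,d=ray(n,uv); return o+d*(z-o[2])/d[2]
def proj(n,p):
    K,T,_=cam(n); q=K@(T[:3,:3].T@(np.asarray(p)-T[:3,3])); return q[:2]/q[2]
def tri(a,b):
    (o1,d1),(o2,d2)=ray(*a),ray(*b)
    A=np.stack([d1,-d2],1); t=np.linalg.lstsq(A,o2-o1,rcond=None)[0]
    p,q=o1+t[0]*d1,o2+t[1]*d2; return (p+q)/2,np.linalg.norm(p-q)
E
python3 - <<'E'
from h import *
tc=lambda x,y:(240+x/5.5-.4,110+y/5.4-.4); sc=lambda x,y:(250+x/5.5-.4,160+y/5.4-.4)
obs=[("top",tc(281,66),(.105,.056,.01)),("top",tc(512,113),(.105,-.056,.01)),("top",tc(424,532),(-.105,-.056,.01)),("top",tc(185,487),(-.105,.056,.01)),
("top",tc(348,303),(-.008,0,.028)),
("side",sc(120,272),(-.105,.056,.01)),("side",sc(195,442),(-.105,-.056,.01)),("side",sc(650,348),(.105,-.056,.01)),("side",sc(367,272),(-.008,0,.028))]
def W(p,l):
    c,s=np.cos(p[2]),np.sin(p[2]); return np.array([p[0]+c*l[0]-s*l[1],p[1]+s*l[0]+c*l[1],l[2]])
f=lambda p:np.concatenate([proj(n,W(p,l))-np.array(uv) for n,uv,l in obs])
r=least_squares(f,[.5,-.05,-.2]); print(r.x, np.degrees(r.x[2])); print(f(r.x).reshape(-1,2).round(1).tolist())
p=r.x; ft=lambda q:0
# tab edge left/right corners (u toward bearing face / outer) top + side
for a,b in [((265,399),(183,48)),((392,427),(220,128))]:
    X,e=tri(("top",tc(*a)),("side",sc(*b))); d=X[:2]-p[:2]; c,s=np.cos(p[2]),np.sin(p[2])
    print(X.round(4),e.round(4),"u,v",(c*d[0]+s*d[1]).round(4),(-s*d[0]+c*d[1]).round(4))
for nm,l in [("lip",(.053,0,.046)),("hinge",(-.075,0,.038))]: print(nm,W(p,l).round(4))
for th in (1.4,1.57,1.7,1.9):
  for pin in (0,.006,.012):
    L=[proj("side",W(p,(-.075+pin+.12*np.cos(th),v,.038+.12*np.sin(th)))) for v in(.025,-.025)]
    M=[proj("top",W(p,(-.075+pin+.12*np.cos(th),v,.038+.12*np.sin(th)))) for v in(.025,-.025)]
    print(th,pin,[( (x-250+.4)*5.5//1,(y-160+.4)*5.4//1) for x,y in L],[( (x-240+.4)*5.5//1,(y-110+.4)*5.4//1) for x,y in M])
E
```

```text
[ 0.62965119 -0.05195119 -0.20867081] -11.955956835804228
[[-0.7, 0.5], [-1.1, 0.5], [-0.8, 0.1], [-0.2, -0.8], [-0.3, 0.1], [0.5, 0.3], [0.2, 0.2], [0.4, 0.5], [0.4, 2.5]]
[ 0.5486 -0.0084  0.1581] 0.0013 u,v -0.0884 0.0258
[ 0.5375 -0.0588  0.1557] 0.002 u,v -0.0887 -0.0258
lip [ 0.6815 -0.0629  0.046 ]
hinge [ 0.5563 -0.0364  0.038 ]
1.4 0 [(np.float64(263.0), np.float64(39.0)), (np.float64(304.0), np.float64(110.0))] [(np.float64(283.0), np.float64(322.0)), (np.float64(406.0), np.float64(347.0))]
1.4 0.006 [(np.float64(277.0), np.float64(37.0)), (np.float64(318.0), np.float64(108.0))] [(np.float64(286.0), np.float64(308.0)), (np.float64(409.0), np.float64(333.0))]
1.4 0.012 [(np.float64(291.0), np.float64(34.0)), (np.float64(333.0), np.float64(105.0))] [(np.float64(289.0), np.float64(294.0)), (np.float64(412.0), np.float64(319.0))]
1.57 0 [(np.float64(216.0), np.float64(43.0)), (np.float64(255.0), np.float64(115.0))] [(np.float64(273.0), np.float64(369.0)), (np.float64(396.0), np.float64(394.0))]
1.57 0.006 [(np.float64(230.0), np.float64(41.0)), (np.float64(270.0), np.float64(11
[... 577 characters left out ...]
 np.float64(418.0))]
1.7 0.012 [(np.float64(208.0), np.float64(47.0)), (np.float64(246.0), np.float64(119.0))] [(np.float64(271.0), np.float64(378.0)), (np.float64(394.0), np.float64(403.0))]
1.9 0 [(np.float64(124.0), np.float64(71.0)), (np.float64(160.0), np.float64(144.0))] [(np.float64(252.0), np.float64(464.0)), (np.float64(375.0), np.float64(490.0))]
1.9 0.006 [(np.float64(138.0), np.float64(69.0)), (np.float64(174.0), np.float64(142.0))] [(np.float64(255.0), np.float64(450.0)), (np.float64(378.0), np.float64(475.0))]
1.9 0.012 [(np.float64(153.0), np.float64(66.0)), (np.float64(189.0), np.float64(139.0))] [(np.float64(258.0), np.float64(435.0)), (np.float64(381.0), np.float64(461.0))]
```

The crop confirms the choice: a steel bearing with its yellow tab standing upright, a red lip at crop (390,135), and the block and plug gauge on either side. Pose fit: centre (0.630, -0.052), yaw -12°, tab at about 1.69 rad, pin at about 0. Next I work out the approach.

```bash
cat >> h.py <<'E'
from scipy.spatial.transform import Rotation as Ro
P=np.array([.6297,-.0520,-.2087])
def W(l,p=P):
    c,s=np.cos(p[2]),np.sin(p[2]); return np.array([p[0]+c*l[0]-s*l[1],p[1]+s*l[0]+c*l[1],l[2]])
def inv(w,p=P):
    c,s=np.cos(p[2]),np.sin(p[2]); d=np.asarray(w)-[p[0],p[1],0]; return np.array([c*d[0]+s*d[1],-s*d[0]+c*d[1],d[2]])
U=np.array([np.cos(P[2]),np.sin(P[2]),0]); V=np.array([-U[1],U[0],0])
RT=np.stack([[0,0,-1],V,U],1)
TIP=.173
def goal(u,v,z):  # tip centre in cradle frame -> shift and turn in tool axes
    s=sense(); R=Ro.from_rotvec(s["ee_rot"]).as_matrix(); t=W((u,v,z+TIP))
    return (R.T@(t-s["position"])).round(4), np.degrees(Ro.from_matrix(R.T@RT).as_rotvec()).round(2)
def where():
    s=sense(); R=Ro.from_rotvec(s["ee_rot"]).as_matrix(); tip=s["position"]+R[:,0]*TIP
    print("t",s["t"].round(2),"tip uvz",inv(tip).round(4),"F uvz",np.round([s["force"]@U,s["force"]@V,s["force"][2]],2),"open",s["opening"].round(2),"joints",np.round(s["joints"],2))
E
python3 - <<'E'
from h import *
where()
s=sense(); R=Ro.from_rotvec(s["ee_rot"]).as_matrix(); print(R.round(3)); _,T,_=cam("wrist"); print("cam in tool",R.T@(T[:3,3]-s["position"]))
print(goal(-.14,0,.27)); print(goal(-.14,0,.11))
print(atz("top",(60,160),.15),atz("top",(40,245),.1))
E
```

```text
Traceback (most recent call last):
  File "h.py", line 33, in where
    print("t",s["t"].round(2),"tip uvz",inv(tip).round(4),"F uvz",np.round([s["force"]@U,s["force"]@V,s["force"][2]],2),"open",s["opening"].round(2),"joints",np.round(s["joints"],2))
              ^^^^^^^^^^^^
AttributeError: 'float' object has no attribute 'round'
```

```bash
sed -i 's/s\["t"\].round(2)/round(float(s["t"]),2)/; s/s\["opening"\].round(2)/round(float(s["opening"]),2)/' h.py
python3 - <<'E'
from h import *
where()
s=sense(); R=Ro.from_rotvec(s["ee_rot"]).as_matrix(); print(R.round(3)); _,T,_=cam("wrist"); print("cam in tool",R.T@(T[:3,3]-s["position"]))
print(goal(-.14,0,.27)); print(goal(-.14,0,.11))
print(atz("top",(60,160),.15),atz("top",(40,245),.1))
E
```

```text
t 0.25 tip uvz [-0.5439  0.5398  0.2314] F uvz [ 0.52 -0.22  0.69] open 1.0 joints [-1.25  0.33 -0.06  1.46  0.02  1.35 -0.09]
[[-0.     0.335  0.942]
 [-0.001  0.942 -0.335]
 [-1.    -0.001  0.   ]]
cam in tool [ 0.0301926  -0.00017817 -0.0733536 ]
(array([-0.0383, -0.4815,  0.472 ]), array([-7.63, -0.  ,  0.02]))
(array([ 0.1217, -0.4814,  0.472 ]), array([-7.63, -0.  ,  0.02]))
[0.60110924 0.49664181 0.15      ] [0.41508069 0.55383397 0.1       ]
```

Call:
drive_tool(
  series=[
    [255,-0.04,0,0,0,0,0],
    [255,-0.04,-0.03,0.03,-2,0,0],
    [255,-0.04,-0.06,0.06,-4,0,0],
    [255,-0.04,-0.09,0.088,-7.63,0,0],
    [255,-0.04,-0.12,0.117,-7.63,0,0],
    [255,-0.04,-0.15,0.147,-7.63,0,0],
    [255,-0.04,-0.18,0.176,-7.63,0,0],
    [255,-0.04,-0.21,0.205,-7.63,0,0],
  ],
  newtons=60,
)

```text
t: 1.02
position: [0.3319, 0.3218, 0.4447]
ee_rot: [0.164, 1.565, -0.164]
force: [1.1, 1.5, 0.6]
opening: -0.006
```

```bash
python3 -c "
from h import *
where(); print(goal(-.14,0,.27))"
```

```text
t 1.02 tip uvz [-0.3688  0.3041  0.2717] F uvz [0.75 1.68 0.59] open -0.01 joints [-0.96 -0.05  0.09  1.81  0.    1.38  0.49]
(array([ 0.0016, -0.304 ,  0.2288]), array([ 0.  ,  0.  , -0.02]))
```

Call:
drive_tool(
  series=[
    [255,0,-0.032,0.024,0,0,0],
    [255,0,-0.064,0.048,0,0,0],
    [255,0,-0.096,0.072,0,0,0],
    [255,0,-0.128,0.096,0,0,0],
    [255,0,-0.16,0.12,0,0,0],
    [255,0,-0.192,0.144,0,0,0],
    [255,0,-0.224,0.168,0,0,0],
    [255,0,-0.25,0.188,0,0,0],
  ],
)

```text
t: 1.68
position: [0.4645, 0.0352, 0.445]
ee_rot: [0.166, 1.563, -0.165]
force: [1.3, 0.4, 0.0]
opening: 0.002
```

```bash
python3 -c "
from h import *
where(); print(goal(-.14,0,.13))"
```

```text
t 1.68 tip uvz [-0.1795  0.0512  0.272 ] F uvz [1.15 0.64 0.01] open 0.0 joints [-0.67 -0.07  0.48  1.82  0.03  1.38  1.16]
(array([ 0.142 , -0.0511,  0.0396]), array([-0.1 ,  0.06, -0.05]))
```

Call:
drive_tool(
  series=[
    [255,0,-0.03,0.02,0,0,0],
    [255,0.03,-0.051,0.038,0,0,0],
    [255,0.065,-0.051,0.038,0,0,0],
    [255,0.1,-0.051,0.038,0,0,0],
    [255,0.135,-0.051,0.038,0,0,0],
    [255,0.157,-0.051,0.038,0,0,0],
    [255,0.157,-0.051,0.038,0,0,0],
  ],
)

```text
t: 2.27
position: [0.4894, -0.0225, 0.284]
ee_rot: [0.164, 1.57, -0.167]
force: [-0.8, -1.1, -0.2]
opening: 0.002
```

```bash
python3 - <<'E'
from h import *
where(); print(goal(-.12,0,.115))
for n in("side","top"):
    c=cam(n)[2]; a=c[130:270,230:390] if n=="side" else c[90:230,220:380]
    cv2.imwrite(f"pics/{n}1.png",cv2.resize(a,None,fx=4.9,fy=4.2,interpolation=cv2.INTER_CUBIC))
E
```

```text
t 2.27 tip uvz [-0.1443 -0.0006  0.111 ] F uvz [-0.58 -1.25 -0.2 ] open 0.0 joints [-0.58  0.15  0.58  1.98 -0.1   1.04  1.4 ]
(array([-0.0042,  0.0002,  0.0233]), array([-0.1 , -0.31,  0.12]))
```

View pics/side1.png

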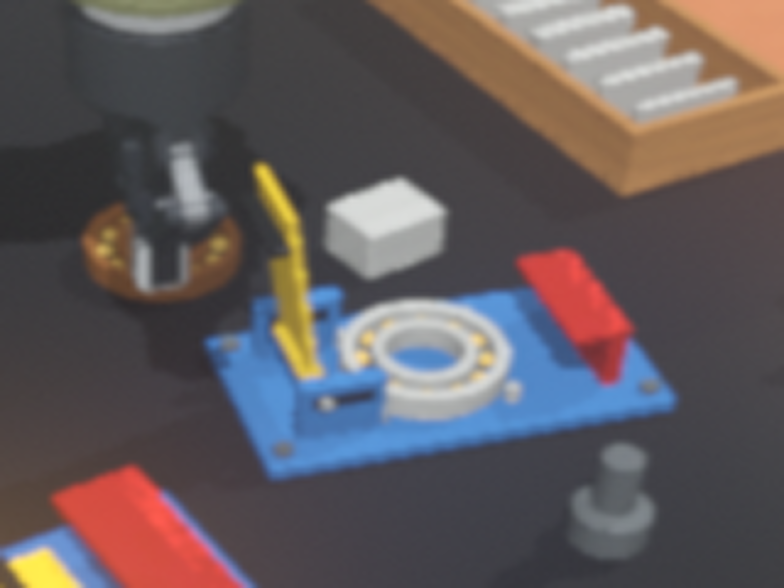

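View pics/top1.png

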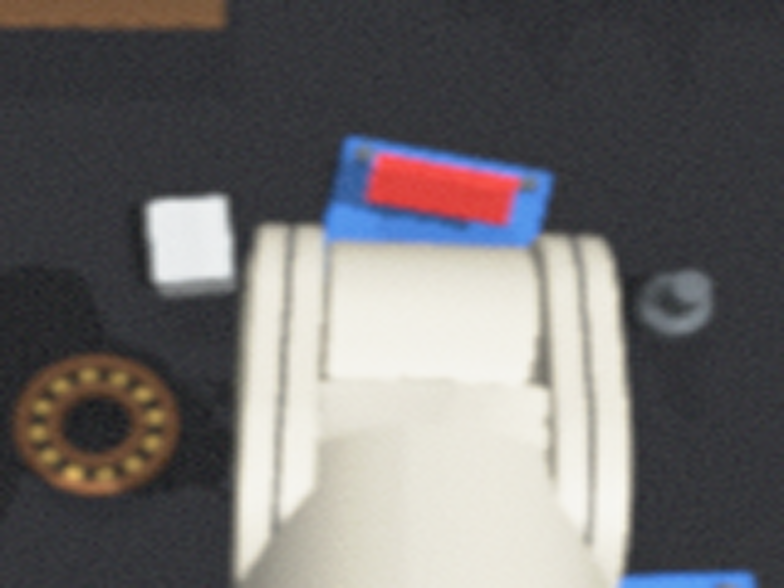

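The side view shows the fingertips at crop (160,287), about 30 mm behind the tab at crop (265,170-250) and below its ridge. The way is clear, so I start the fold by pushing the ridge along +u.

Call:
drive_tool(
  series=[
    [255,0,0,0.014,0,0,0],
    [255,0,0,0.028,0,0,0],
    [255,0,0,0.038,0,0,0],
    [255,0,0,0.046,0,0,0],
    [255,0,0,0.054,0,0,0],
    [255,0,0,0.062,0,0,0],
    [255,0,0,0.066,0,0,0],
    [255,0,0,0.066,0,0,0],
  ],
)

```text
t: 3.03
position: [0.5564, -0.0366, 0.2886]
ee_rot: [0.165, 1.564, -0.166]
force: [-0.5, -0.5, 0.1]
opening: -0.004
```

```bash
cat >> h.py <<'E'
def pic(tag,n="side"):
    c=cam(n)[2]; a=c[130:270,230:390] if n=="side" else c[90:230,220:380] if n=="top" else c
    cv2.imwrite(f"pics/{n}{tag}.png",cv2.resize(a,None,fx=4.9,fy=4.2,interpolation=cv2.INTER_CUBIC) if n!="wrist" else a)
E
python3 - <<'E'
from h import *
where(); pic(2); where()
E
```

```text
t 3.03 tip uvz [-7.470e-02 -1.000e-04  1.156e-01] F uvz [-0.35 -0.57  0.13] open -0.0 joints [-0.51  0.31  0.58  1.81 -0.19  1.08  1.5 ]
t 3.08 tip uvz [-0.0752 -0.0002  0.1154] F uvz [-0.11 -0.6  -0.51] open -0.0 joints [-0.51  0.31  0.58  1.81 -0.19  1.08  1.5 ]
```

View pics/side2.png

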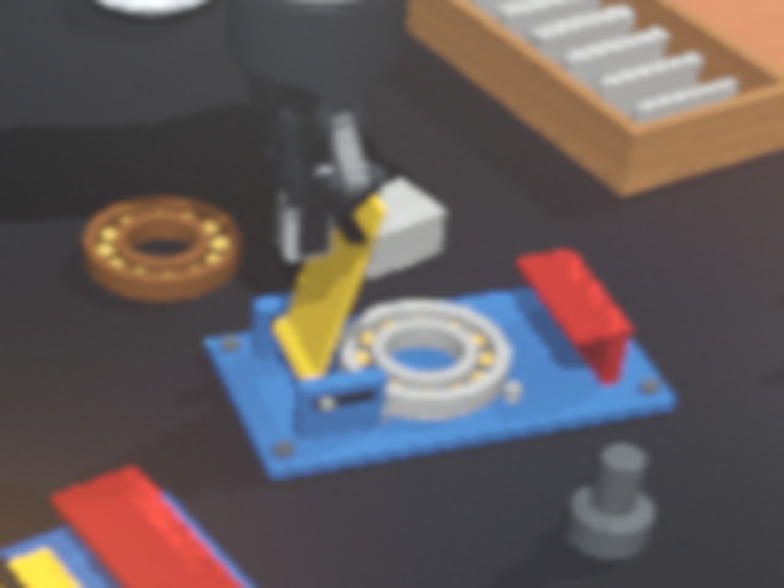

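```bash
cat >> h.py <<'E'
def tabpx(th,pin=0,v=-.025,r=.12,h=0,n="side"):
    x=proj(n,W((-.075+pin+r*np.cos(th)-h*np.sin(th),v,.038+r*np.sin(th)+h*np.cos(th))))
    o=(230,130) if n=="side" else (220,90)
    return ((x-o+.4)*[4.9,4.2]).round(0)
E
python3 - <<'E'
from h import *
for th in (.9,1,1.1,1.2,1.3): print(th,tabpx(th),tabpx(th,v=.025),"ridge near",tabpx(th,r=.1,h=.012),tabpx(th,r=.1,h=.012,v=.025))
for v in(-.011,0,.011):
  print([(( proj("side",W((-.075+du,v,.1155)))-[230,130])*[4.9,4.2]).round() for du in(-.011,.011)])
E
```

```text
0.9 [479. 231.] [440. 177.] ridge near [433. 250.] [395. 195.]
1 [460. 224.] [422. 169.] ridge near [415. 246.] [378. 191.]
1.1 [440. 218.] [402. 163.] ridge near [396. 243.] [360. 188.]
1.2 [417. 215.] [380. 159.] ridge near [377. 242.] [341. 186.]
1.3 [394. 212.] [357. 157.] ridge near [356. 242.] [321. 186.]
[array([287., 265.]), array([333., 258.])]
[array([280., 252.]), array([325., 245.])]
[array([273., 240.]), array([318., 233.])]
```

Pin still at its back stop (crop 325,403), tab at about 1.35 rad. Continuing the fold.

Call:
drive_tool(
  series=[
    [255,0.001,0,0.007,0,0,0],
    [255,0.0025,0,0.013,0,0,0],
    [255,0.004,0,0.02,0,0,0],
    [255,0.0055,0,0.027,0,0,0],
    [255,0.0105,0,0.035,0,0,0],
    [255,0.015,0,0.042,0,0,0],
    [255,0.019,0,0.049,0,0,0],
    [255,0.019,0,0.049,0,0,0],
  ],
)

```text
t: 3.8
position: [0.6046, -0.047, 0.2682]
ee_rot: [0.165, 1.565, -0.166]
force: [-1.3, -0.2, 0.5]
opening: 0.008
```

```bash
python3 - <<'E'
from h import *
where(); pic(3); where()
for th in (.5,.6,.7,.8,.9): print(th,tabpx(th),tabpx(th,pin=.006))
E
```

```text
t 3.8 tip uvz [-0.0257 -0.0005  0.0952] F uvz [-1.18 -0.48  0.49] open 0.01 joints [-0.44  0.44  0.56  1.69 -0.26  1.08  1.56]
t 3.85 tip uvz [-0.0261 -0.0005  0.0957] F uvz [-1.28 -0.02  0.5 ] open 0.0 joints [-0.44  0.44  0.56  1.7  -0.26  1.08  1.56]
0.5 [533. 274.] [545. 272.]
0.6 [523. 261.] [535. 260.]
0.7 [510. 250.] [523. 248.]
0.8 [496. 240.] [508. 238.]
0.9 [479. 231.] [491. 229.]
```

View pics/side3.png

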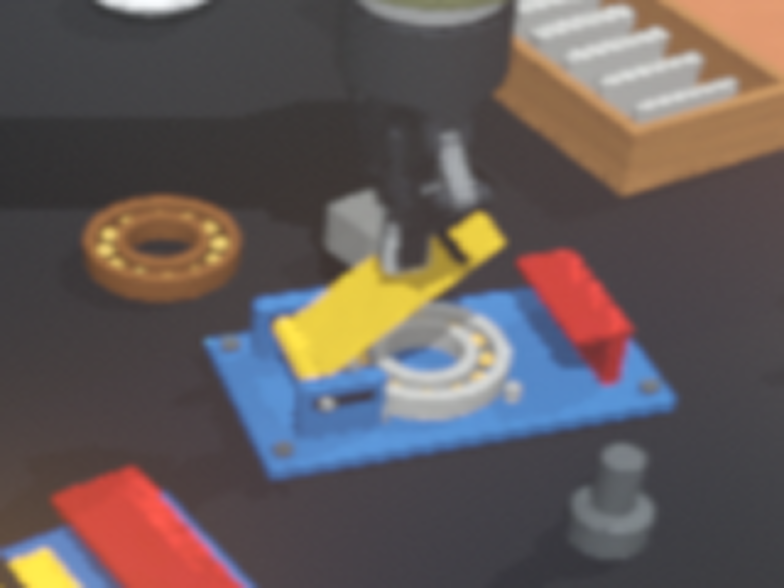

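Tab at about 0.75 rad, pin still back, fingertip on the tab face just behind the ridge at crop (400,272). I keep following the arc down.

Call:
drive_tool(
  series=[
    [255,0.0035,0,0.005,0,0,0],
    [255,0.007,0,0.01,0,0,0],
    [255,0.012,0,0.015,0,0,0],
    [255,0.017,0,0.0195,0,0,0],
    [255,0.023,0,0.0235,0,0,0],
    [255,0.0287,0,0.027,0,0,0],
    [255,0.035,0,0.0297,0,0,0],
    [255,0.0418,0,0.032,0,0,0],
  ],
)

```text
t: 4.52
position: [0.6358, -0.0538, 0.2263]
ee_rot: [0.165, 1.565, -0.166]
force: [-1.5, 1.6, 3.3]
opening: -0.002
```

```bash
python3 - <<'E'
from h import *
where(); print(goal(.0085,0,.041)); pic(4); where()
for th in (0,.1,.2,.3): print(th,tabpx(th),tabpx(th,pin=.006))
E
```

```text
t 4.52 tip uvz [ 0.0063 -0.0006  0.0533] F uvz [-1.84  1.29  3.3 ] open -0.0 joints [-0.39  0.56  0.53  1.63 -0.32  1.04  1.6 ]
(array([0.0123, 0.0005, 0.0022]), array([-0.14,  0.  ,  0.05]))
t 4.57 tip uvz [ 0.0061 -0.0007  0.052 ] F uvz [ 1.43 -0.41  0.7 ] open 0.0 joints [-0.39  0.56  0.53  1.63 -0.32  1.04  1.6 ]
0 [548. 347.] [560. 345.]
0.1 [550. 331.] [561. 329.]
0.2 [549. 316.] [561. 314.]
0.3 [546. 301.] [558. 299.]
```

View pics/side4.png

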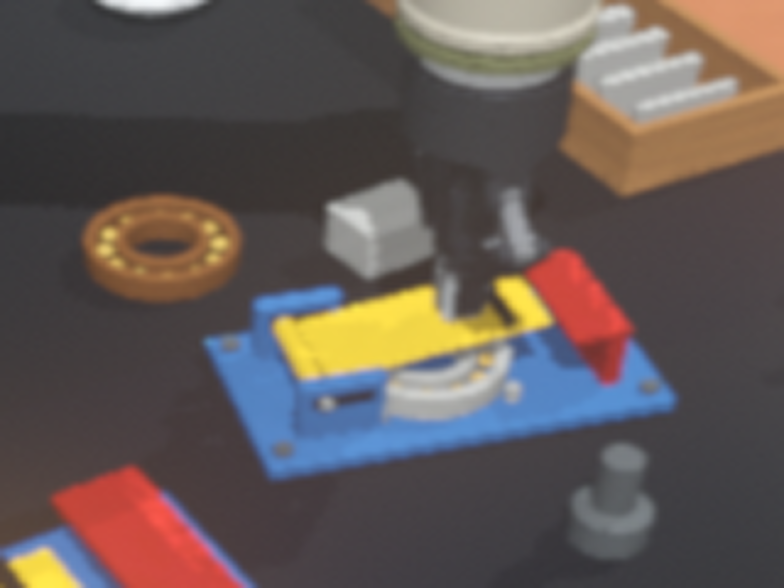

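Tab at about 0.15 rad with its edge at crop (550,323), pin back, lip not touched. Now I press it flat.

Call:
drive_tool(
  series=[
    [255,0.004,0,0.0005,0,0,0],
    [255,0.008,0,0.001,0,0,0],
    [255,0.011,0,0.0015,0,0,0],
    [255,0.013,0,0.0015,0,0,0],
    [255,0.013,0,0.0015,0,0,0],
  ],
)

```text
t: 4.98
position: [0.6372, -0.0541, 0.2121]
ee_rot: [0.165, 1.565, -0.167]
force: [-2.7, 0.3, 6.3]
opening: -0.003
```

```bash
python3 - <<'E'
from h import *
where(); pic(5); where()
E
```

```text
t 4.98 tip uvz [ 0.0077 -0.0007  0.0391] F uvz [-2.66 -0.26  6.26] open -0.0 joints [-0.38  0.58  0.52  1.64 -0.33  1.02  1.61]
t 5.03 tip uvz [ 0.0077 -0.0007  0.0393] F uvz [-2.67 -0.3   5.94] open 0.0 joints [-0.38  0.58  0.52  1.64 -0.33  1.02  1.61]
```

View pics/side5.png

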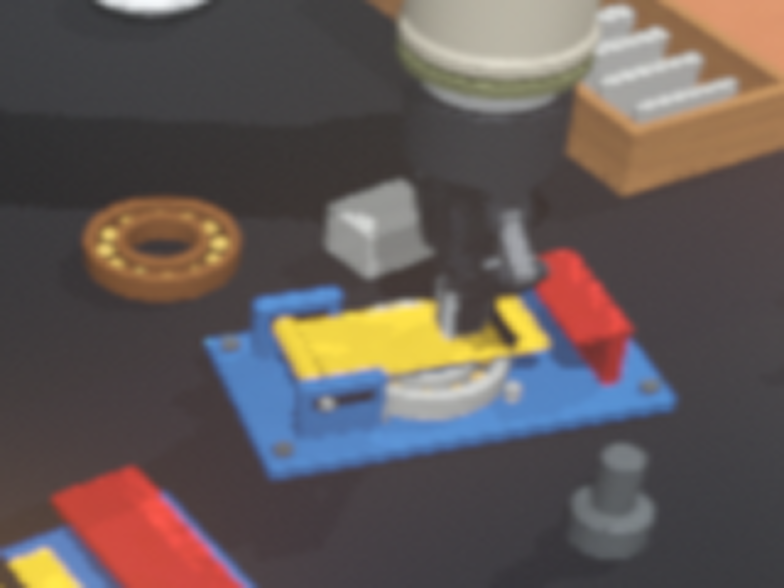

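Flat: the near edge corner is at crop (549,348), against (548,347) predicted for angle 0. It presses up with 6 N and the pin is still back. Holding down, I now push the ridge along +u.

Call:
drive_tool(
  series=[
    [255,0.0015,0,0.001,0,0,0],
    [255,0.0015,0,0.004,0,0,0],
    [255,0.0015,0,0.007,0,0,0],
    [255,0.0015,0,0.01,0,0,0],
    [255,0.0015,0,0.01,0,0,0],
  ],
)

```text
t: 5.45
position: [0.6474, -0.0564, 0.2116]
ee_rot: [0.165, 1.564, -0.166]
force: [-2.7, -0.1, 8.8]
opening: 0.003
```

```bash
python3 - <<'E'
from h import *
where(); pic(6); where()
for p in (0,.004,.008,.012,.022): print(p,tabpx(0,pin=p),tabpx(0,pin=p,r=.1,h=.012))
E
```

```text
t 5.45 tip uvz [ 0.0182 -0.0007  0.0386] F uvz [-2.65 -0.61  8.8 ] open 0.0 joints [-0.37  0.6   0.52  1.61 -0.33  1.03  1.61]
t 5.5 tip uvz [ 0.0182 -0.0007  0.0387] F uvz [-2.49 -1.37  7.93] open 0.0 joints [-0.37  0.6   0.52  1.61 -0.33  1.02  1.61]
0 [548. 347.] [513. 337.]
0.004 [556. 345.] [521. 336.]
0.008 [564. 344.] [528. 335.]
0.012 [571. 343.] [536. 334.]
0.022 [590. 340.] [555. 330.]
```

View pics/side6.png

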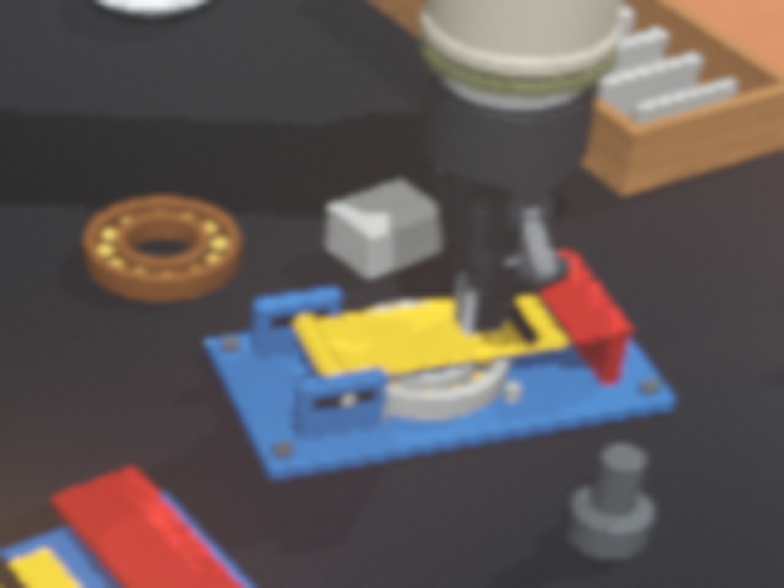

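The tab slid along to about 10 mm, pin mid-slot at crop (348,400), edge at about (566,344) beginning to pass beneath the lip. Pushing on to the stop.

Call:
drive_tool(
  series=[
    [255,0.001,0,0.003,0,0,0],
    [255,0.001,0,0.006,0,0,0],
    [255,0.001,0,0.009,0,0,0],
    [255,0.001,0,0.011,0,0,0],
    [255,0.001,0,0.013,0,0,0],
    [255,0.001,0,0.013,0,0,0],
  ],
)

```text
t: 6.0
position: [0.66, -0.0591, 0.2113]
ee_rot: [0.166, 1.565, -0.166]
force: [-5.5, 0.3, 8.5]
opening: -0.0
```

```bash
python3 - <<'E'
from h import *
where(); pic(7); where()
E
```

```text
t 6.0 tip uvz [ 0.031  -0.0007  0.0383] F uvz [-5.46 -0.84  8.49] open -0.0 joints [-0.36  0.62  0.52  1.57 -0.34  1.04  1.62]
t 6.05 tip uvz [ 0.031  -0.0008  0.0383] F uvz [-4.37 -0.78  8.06] open 0.0 joints [-0.36  0.62  0.52  1.57 -0.34  1.04  1.62]
```

View pics/side7.png

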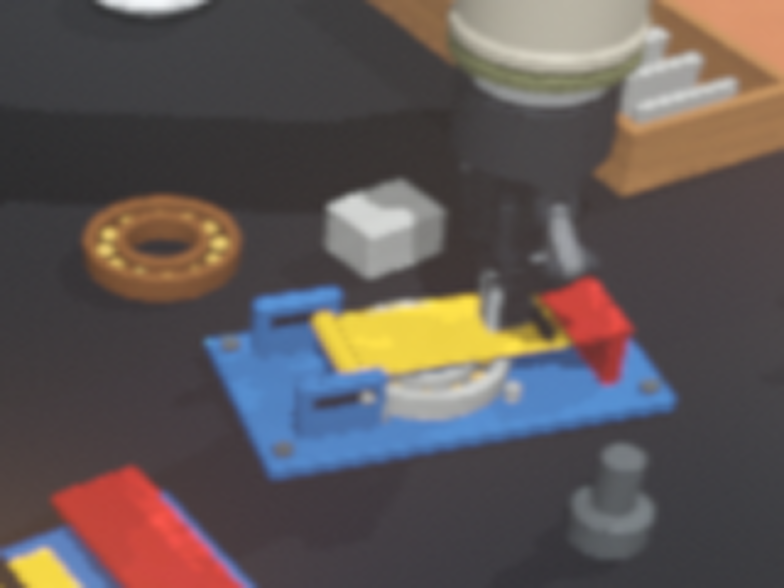

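Edge beneath the lip, pin near the slot's front end at crop (367,397). A little further, until the force shows the stop.

Call:
drive_tool(
  series=[
    [255,0.0005,0,0.0015,0,0,0],
    [255,0.0005,0,0.003,0,0,0],
    [255,0.0005,0,0.0045,0,0,0],
    [255,0.0005,0,0.0045,0,0,0],
  ],
)

```text
t: 6.38
position: [0.6628, -0.0597, 0.2105]
ee_rot: [0.167, 1.57, -0.165]
force: [-13.5, 2.0, 11.0]
opening: -0.002
```

```bash
python3 - <<'E'
from h import *
where(); pic(8); where()
E
```

```text
t 6.38 tip uvz [ 0.033  -0.0006  0.0375] F uvz [-13.59  -0.81  11.01] open -0.0 joints [-0.35  0.63  0.52  1.56 -0.34  1.05  1.62]
t 6.43 tip uvz [ 0.033  -0.0007  0.0376] F uvz [-13.43   0.03  11.45] open -0.0 joints [-0.35  0.63  0.52  1.56 -0.34  1.05  1.62]
```

View pics/side8.png

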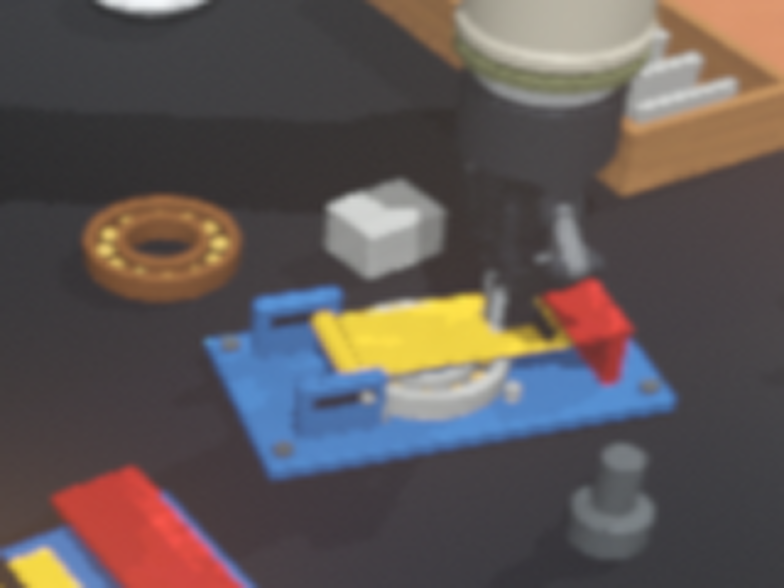

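The force rose from 4 to 13.5 N with no further travel. Fingertip is at u=33 mm, just where the 22 mm stop puts it. I lift off and withdraw.

Call:
drive_tool(
  series=[
    [255,-0.004,0,-0.0015,0,0,0],
    [255,-0.015,0,-0.003,0,0,0],
    [255,-0.045,0,-0.005,0,0,0],
    [255,-0.085,0,-0.01,0,0,0],
    [255,-0.12,0,-0.03,0,0,0],
    [255,-0.15,0,-0.065,0,0,0],
    [255,-0.18,0,-0.1,0,0,0],
    [255,-0.18,0,-0.13,0,0,0],
  ],
)

```text
t: 7.1
position: [0.5365, -0.0334, 0.3957]
ee_rot: [0.168, 1.564, -0.165]
force: [-0.2, -0.1, 0.6]
opening: -0.001
```

Call:
drive_tool(
  series=[
    [255,0,0.035,-0.02,0,0,0],
    [255,0,0.07,-0.04,0,0,0],
    [255,0,0.105,-0.06,0,0,0],
    [255,0,0.14,-0.08,0,0,0],
    [255,0,0.175,-0.1,0,0,0],
    [255,0,0.2,-0.12,0,0,0],
    [255,0,0.2,-0.12,0,0,0],
  ],
)

```text
t: 7.68
position: [0.4584, 0.1936, 0.3965]
ee_rot: [0.163, 1.565, -0.156]
force: [0.2, 1.2, -0.1]
opening: -0.0
```

```bash
python3 - <<'E'
from h import *
where(); pic(9); pic(9,"top"); where()
for p in(.018,.02,.022): print(p,tabpx(0,p,r=.1,h=.012),tabpx(0,p,r=.097,h=.012,n="top"),tabpx(0,p,r=.097,h=.012,v=.025,n="top"),tabpx(0,p,r=0,v=.025,n="top"))
E
```

```text
t 7.68 tip uvz [-0.2186  0.2055  0.2235] F uvz [-0.03  1.21 -0.08] open -0.0 joints [-0.86  0.04  0.39  1.82 -0.02  1.28  0.9 ]
t 7.78 tip uvz [-0.2148  0.2004  0.2235] F uvz [ 0.67 -1.25 -0.28] open -0.0 joints [-0.86  0.04  0.39  1.82 -0.02  1.28  0.9 ]
0.018 [547. 332.] [476. 243.] [381. 226.] [341. 385.]
0.02 [551. 331.] [477. 240.] [382. 223.] [341. 382.]
0.022 [555. 330.] [478. 237.] [382. 219.] [342. 379.]
```

View pics/side9.png

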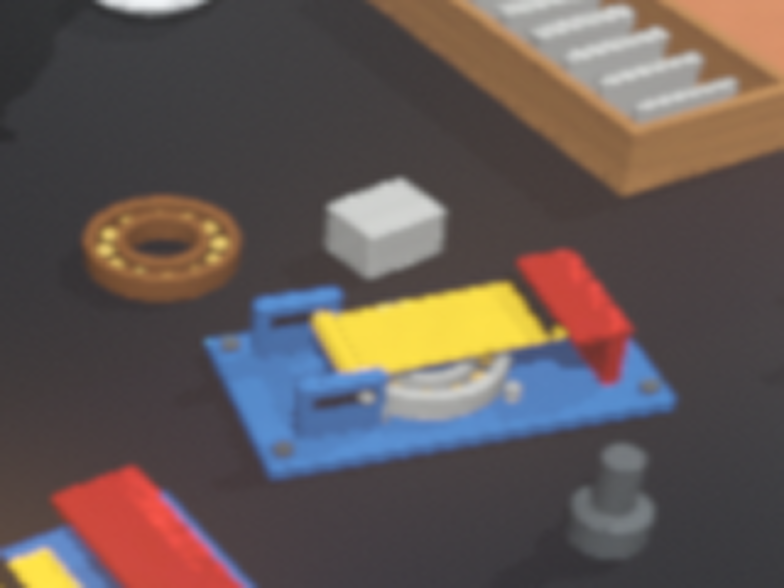

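View pics/top9.png

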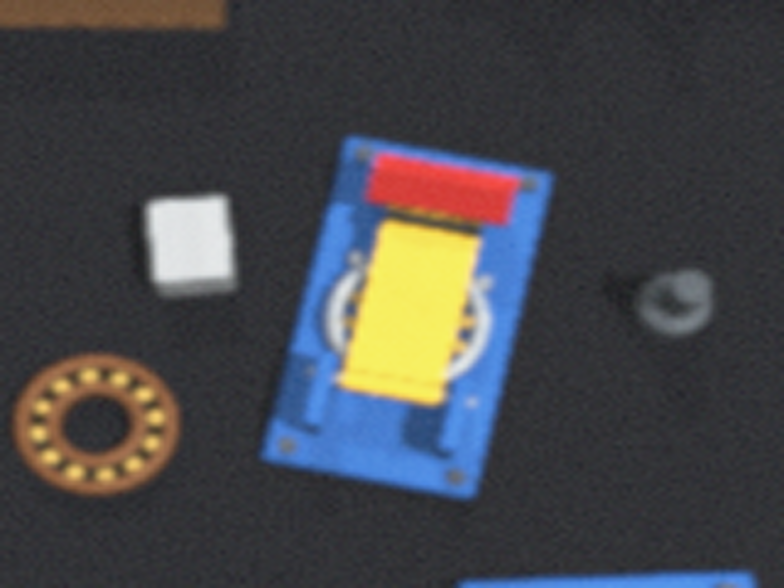

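The tab lies held beneath the lip. In the top crop its ridge's rear edge is at (385,218)-(480,234), against (382,219)-(478,237) predicted for 22 mm. The bearing, block, plug gauge and brown bearing are where they were, and the robot is clear.

```bash
python3 - <<'E'
from workcell import *
print(sign_off())
E
```

```text
the job is handed in; nothing more can be done
None
```

The yellow tab is folded flat over the bearing, its edge is beneath the red lip, and it has reached its stop. I chose the smaller (210 mm) cradle, folded the tab with closed fingertips behind its black ridge, then held it down and pushed it home. I handed the job in after about 7.8 s of robot time.

- **Order:** with the tab down, its edge matched the predicted flat position in the side view to about 1 px. The pin was still at its back stop before I pushed.
- **Stop:** the push force rose from about 4 N to 13.5 N with no further travel. The fingertip was at u = 33 mm, which is where a 22 mm slide puts it.
- **After letting go:** in the top view the ridge was within about 3 px of the enlarged crop (under 1 camera pixel) of its predicted 22 mm position. The tab stayed under the lip.
- **Other things:** the bearing, gauge block, plug gauge and brown bearing looked unmoved. The last crops did not show the screwdriver, bottle or spare bearing, and only the rim of the dish, but the arm did not go near any of them at table height.

No check failed. I could not measure whether the spring lifts the tab slightly within the 6 mm gap under the lip.

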